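Drop the bearing cover into its recess and swing the keeper over it

ROBOT

A 7-joint arm with a two-finger parallel gripper is mounted at the origin on the work surface. World frame = base frame: x ahead of the robot, y to its left, z up, the work surface at z = 0. Lengths are in mm, angles in rad, forces in N, time in s.
With the tool pointing down it reaches from about 350 to 775 mm from the base axis. Payload 3.1 kg.
Tool frame: the origin (TCP) lies midway between the tips of the shut fingers; the grasp point (between the pads) lies ctrl.grip_depth behind it (ctrl.grip_depth is the distance from the TCP to the grasp point, in mm); z points along the fingers, y is the line along which they close (so a half turn about z gives the same grasp; the last joint's range is limited). The gripper opens to 85 mm and grips with 20 to 120 N. Pads are 22 mm wide; open, the fingers measure 114 mm over their backs; the gripper's body (76 mm by 85 mm) begins 54 mm behind the grasp point. The pads swing forward as they close: fully open they stand 13 mm farther back than shut.
Start: joints at [1.216, 0.311, 0.014, 1.512, -0.004, 1.319, -0.027], TCP at [169.281, -523.318, 231.304] pointing down, gripper open.
Joint ranges: [-2.7, 2.7], [-0.3, 1.91], [-1.27, 1.3], [0.12, 2.57], [-1.44, 4.58], [0.2, 2.03], [-3.05, 3.05]. Speed limits (rad/s): [2.79, 2.79, 3.14, 3.14, 3.14, 3.14, 3.14].

INTERFACE

Orientations are given as [roll, pitch, yaw] about the fixed x, y, z axes, in that order (R = Rz(yaw) Ry(pitch) Rx(roll)).
In Python, from rig import ctrl gives the robot as it stands. Calls block until the motion is done:
- ctrl.move_ptp(position, orientation): joint-space move of the TCP to a pose.
- ctrl.line_to(position, ori=None, max_speed=150): straight line of the TCP; ori=None keeps the orientation; max_speed is the mean speed in mm/s.
- ctrl.set_joints(angles): joint-space move.
- ctrl.command_gripper(opening, newtons=None): finger opening in mm; newtons is the grip in N (None keeps the last); returns when the fingers have stopped.
- ctrl.wait(seconds).
- ctrl.inverse_kinematics(position, orientation): joint angles nearest the present ones, or None.
- ctrl.get_state(): the state.
- ctrl.grab_frame(name): name is "scene" or "top" or "wrist"; returns a dict with "pixels" (480x640x3 uint8, red, green, blue), "camera_matrix" (3x3 intrinsics, pixels), "extrinsics" (4x4, takes a point from camera to world coordinates). Camera axes: x right, y down, z forward; pixel columns grow to the right and rows downward; lengths in mm; the calibration is good to about 2 mm. The wrist camera is an equidistant fisheye: a pixel r from the principal point sees the ray r / f radians off the axis. A picture is of the moment at which its call begins. There is no depth.
A pose or a line that the arm cannot do raises ctrl.Unreachable and nothing moves.
- ctrl.job_done(): hands the job in; it is judged then, once.
The state is a dict: "time_s": time; "joints": joint angles; "joint_vel": joint speeds; "tau": joint torques, N m; "eef_pos": TCP position; "tcp_rot": TCP orientation; "force": force on the tool from outside, world axes, zero at the start; "ft_torque": the same for the moment, N m; "gripper_width": finger opening in mm; "grip_force": force on a finger pad.
Only numpy, scipy, OpenCV 4.12 (cv2) and the standard library are available. Lean on these libraries where they do the work, as an engineer would, in place of code of your own. Each camera call takes 0.05 s, during which the arm holds its last target. There are 200 camera calls.

TASK

Nudge the loose steel cover disc across the flat face of the gear housing with the fingertips until it drops over the edge and lies flat in its round recess. Then push the pivoting keeper round all the way to its stop, so that it lies across the seated disc. Only slide and push: do not pick the disc up or tip it on edge, and leave the other things on the housing and the bench where they are.

Things in the scene. Friction and masses are not known exactly. Their poses are not given: they have to be found in the camera images.
- housing: grey-painted cast gear housing fixed to the bench: a block 250 (its x) x 210 (its y) mm with a flat top face 34 mm above the bench. Origin: centre of its underside; axes along its sides, z up. On the face, in its own x, y: recess centre (20, 0) mm, keeper pivot (72, 0) mm, a stop stud 8 mm across and 12 mm tall at (57.5, -12.5) mm. Small mounting feet, 19 mm high, stand out of both y sides.
- recess (a point): centre of the floor of the round recess in the housing's face: 58 mm across, 8 mm deep, upright walls; axes as the housing's. A dark shaft bore is drawn at its centre.
- cover: the loose steel cover disc: 54 mm across, 8 mm thick, 0.1 to 0.2 kg, bevelled edge, starting flat on the housing's face on the side of the recess away from the keeper (towards the housing's -x). Origin: centre of its underside; z up. Seated, its top is level with the face. It slides with dry friction and stops when it is no longer pushed.
- keeper (a joint): angle of the keeper (rad) about its upright pivot: 0 = parked, its bar pointing along the housing's +y; it grows counter-clockwise seen from above; 1.57 = at its stop, the bar pointing along the housing's -x across the recess. It starts between 0 and 0.5, turns stiffly (about 1 N at the pin) and stays where it is left.
- keeper_pin (a point): the keeper's upright round pin, 40 mm from the pivot along the bar: 10 mm across; this point lies on its axis, 22 mm above the housing's face; the pin's top is 38 mm above the face. The keeper is a dark flat steel bar 16 mm wide, reaching 50 mm from the pivot, lying 2 to 7 mm above the face, so it passes freely over the seated disc.
- bushing: bystander: short brass tube, 28 mm across, 22 mm tall, standing on the housing's face. Origin: centre of its underside
- bolt: bystander: dark bolt standing on its 20 mm round head on the housing's face, 32 mm tall. Origin: centre of its underside
- screwdriver: bystander: screwdriver lying on the bench. Origin: at its middle, on the bench
- wrench: bystander: steel wrench lying on the bench. Origin: at its middle, on the bench
- can: bystander: white can 60 mm across, 130 mm tall, standing on the bench. Origin: centre of its underside
- tape: bystander: black roll 90 mm across, 24 mm tall, lying on the bench. Origin: centre of its underside
Mind the look-alikes: they are no part of the job. There is more than one size of the cover; the job needs the smallest.

How it is judged (in metres and radians):
On the way, in this order (a step that is already met when the one before it is completed fails the run):
1. the cover disc lies flat in its recess (horizontal distance between cover and recess below 0.004 m and z of cover in the frame of recess between -0.002 and 0.002 m and angle between cover's own z axis and vertical below 0.06 rad), for 0.2 s.
2. the keeper has been pushed to its stop over the disc (all of step 1 and value of joint keeper above 1.45 rad), for 0.1 s.
At the end, for the whole second after the job is handed in: the cover disc lies flat at the bottom of the recess (centre within 4 mm, height within 2 mm, tilt under 0.06 rad), at rest, and the keeper is at its stop over it (joint above 1.45 rad of 1.57) (all of step 2 and linear speed of cover below 0.01 m/s); the robot touches nothing.
It fails at once if the cover disc is lifted (more than 8 mm off the face) (z of cover in the frame of recess above 0.016 m).
It fails at once if the cover disc is tipped up (angle between cover's own z axis and vertical above 0.5 rad).
It fails at once if a bystander is moved by more than 20 mm (distance of any of bushing, bolt, screwdriver, wrench, can, tape from where it was at the start of the episode above 0.02 m).
It also fails if it takes over 48 s, if anything falls off the work surface, if the arm or the gripper's body presses on something with over 40 N, if the wrist force passes 120 N, or if a joint passes its speed limit or range.

## Working session

There is one attempt and no reset: what is moved stays moved. The work goes in short steps, each a Python script; the robot and the scene stay as the last script left them, time stands still between calls to the robot, and variables do not carry over. Pictures are saved under pics/ and viewed, at most 10 in all, crops included, and the job is handed in when it is done.

```bash
mkdir -p pics; ls; python3 - <<'E'
from rig import ctrl
import cv2,numpy as np
for n in("scene","top"):
    f=ctrl.grab_frame(n); cv2.imwrite(f"pics/{n}0.png",f["pixels"][:,:,::-1]); np.savez(f"pics/{n}0.npz",**f)
    print(n,f["camera_matrix"].tolist(),f["extrinsics"].round(3).tolist())
print(ctrl.get_state(),ctrl.grip_depth)
E
```

```text
pics
scene [[603.1356688405999, 0.0, 313.33456772734047], [0.0, 603.1356688405999, 240.11578479558622], [0.0, 0.0, 1.0]] [[-0.04, 0.828, -0.559, 1158.495], [0.999, 0.027, -0.033, 59.02], [-0.012, -0.56, -0.829, 1048.746], [0.0, 0.0, 0.0, 1.0]]
top [[536.3848338150527, 0.0, 318.6104289247664], [0.0, 536.3848338150527, 246.9885027018164], [0.0, 0.0, 1.0]] [[-0.011, -0.99, 0.142, 361.46], [-1.0, 0.011, 0.0, -14.386], [-0.002, -0.142, -0.99, 1249.724], [0.0, 0.0, 0.0, 1.0]]
{'time_s': 0.1, 'joints': array([ 1.2162642 ,  0.31167417,  0.01399335,  1.51291335, -0.00438228,
        1.31919447, -0.02718609]), 'joint_vel': array([ 8.48548205e-05, -2.20089545e-03, -1.20973626e-03, -3.44354992e-03,
        8.82687650e-04,  1.41754991e-04,  6.51306886e-05]), 'tau': array([ 1.15125189e-03, -3.80856335e+01,  1.46901431e-01, -2.31241053e+01,
        1.23034255e-02,  8.12798302e-03,  2.79388826e-05]), 'eef_pos': array([ 169.06874629, -522.67657569,  230.3073519 ]), 'tcp_rot': array([-3.13943641e+00,  1.07682520e-04,  3.12926692e-01]), 'force': array([ 0.69792344,  1.25719502, -0.63119743]), 'ft_torque': array([-0.03554227,  0.02846408,  0.0182025 ]), 'grip_force': 0.0, 'gripper_width': 85.3854346167955} 18.700000000000003
```

View pics/top0.png

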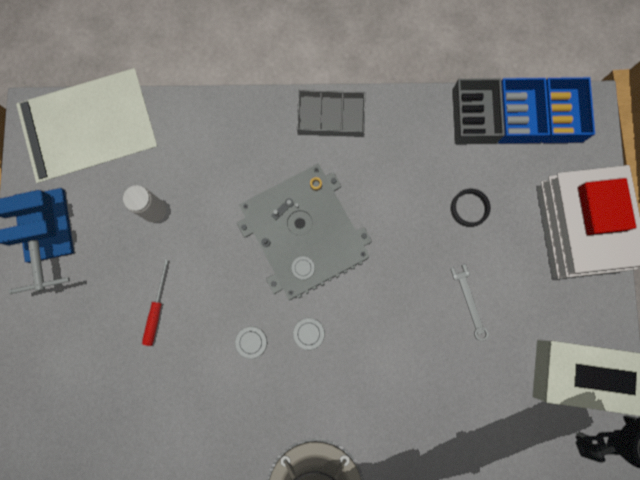

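View pics/scene0.png

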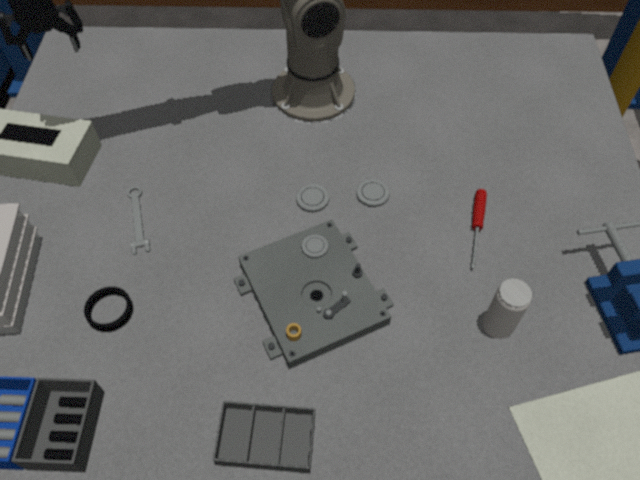

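Top view: the cover candidates are the small disc on the housing at (303,268), and larger discs on the bench at (251,342) and (309,333). I choose (303,268), because it lies on the face on the -x side of the recess at (300,223). The keeper is near (285,209), the bushing at (316,183) and the bolt at (266,242). Next is a close crop to check this.

```bash
python3 - <<'E'
import cv2,numpy as np
a=cv2.imread("pics/top0.png")[150:310,225:385]; b=cv2.imread("pics/scene0.png")[215:375,230:390+10]
a=cv2.resize(a,None,fx=2.5,fy=2.5,interpolation=cv2.INTER_CUBIC);b=cv2.resize(b,None,fx=2.35,fy=2.5,interpolation=cv2.INTER_CUBIC)
cv2.imwrite("pics/c1.png",cv2.convertScaleAbs(np.hstack([a,b]),alpha=1.6)[:,:800])
E
```

```text
(no output)
```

View pics/c1.png

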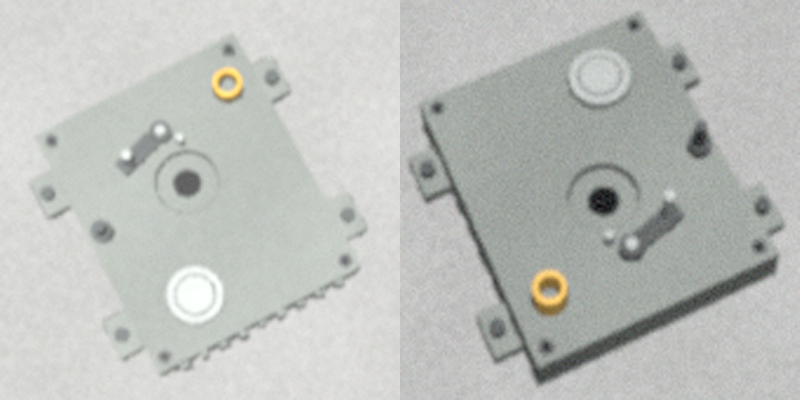

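The crop confirms it: the small disc is at top px (303,268), the recess bore at (300,223), the pivot at (289,202), the pin at (275,212), the stud at (297,205), the bolt at (266,242) and the bushing at (316,183). Next I triangulate from both views, then move above for a wrist look.

```bash
cat > h.py <<'E'
from rig import ctrl
import cv2,numpy as np
def ray(f,uv,fish=False):
    K=f["camera_matrix"];E=f["extrinsics"]
    x=(uv[0]-K[0,2])/K[0,0];y=(uv[1]-K[1,2])/K[1,1]
    if fish:
        r=np.hypot(x,y); d=np.array([x/r*np.sin(r),y/r*np.sin(r),np.cos(r)]) if r>1e-9 else np.array([0,0,1.])
    else: d=np.array([x,y,1.])
    d=E[:3,:3]@d; return E[:3,3],d/np.linalg.norm(d)
def onz(f,uv,z,fish=False):
    o,d=ray(f,uv,fish); return o+d*(z-o[2])/d[2]
def tri(r1,r2):
    A=np.zeros((3,3));b=np.zeros(3)
    for o,d in(r1,r2):
        P=np.eye(3)-np.outer(d,d);A+=P;b+=P@o
    p=np.linalg.solve(A,b); return p,max(np.linalg.norm((np.eye(3)-np.outer(d,d))@(p-o)) for o,d in(r1,r2))
def blob(img,c,w,lo,hi,near=True):
    """centroid of the blob of grey level lo..hi nearest c within half-window w"""
    g=cv2.cvtColor(img,cv2.COLOR_RGB2GRAY);u,v=map(int,c)
    s=g[v-w:v+w+1,u-w:u+w+1]; m=cv2.inRange(s,lo,hi)
    n,l,st,ce=cv2.connectedComponentsWithStats(m)
    ok=[i for i in range(1,n) if st[i,4]>=5]
    i=min(ok,key=lambda i:np.hypot(*(ce[i]-w))-.02*st[i,4])
    cnt=max(cv2.findContours((l==i).astype('uint8'),cv2.RETR_EXTERNAL,cv2.CHAIN_APPROX_NONE)[0],key=len)
    h=cv2.convexHull(cnt); mo=cv2.moments(h)
    return np.array([mo['m10'],mo['m01']])/mo['m00']+[u-w,v-w],st[i,4]
E
python3 - <<'E'
from h import *
T=dict(np.load("pics/top0.npz"));S=dict(np.load("pics/scene0.npz"))
g=lambda f:cv2.cvtColor(f["pixels"],cv2.COLOR_RGB2GRAY)
print(g(T)[268,286:321],g(T)[223,285:316],g(S)[246,296:334],g(S)[295,300:334])
E
```

```text
[121 123 122 122 125 139 153 157 148 144 155 161 160 160 160 161 159 160
 160 160 158 158 159 156 142 145 155 154 131 125 124 123 125 123 127] [123 117 104 118 125 126 126 124 120  93  69  61  65  60  61  61  62  63
  61  68  99 118 123 123 121 122 118 112 118 120 119] [103 100 104 100  91  99 115 130 128 108 109 124 131 131 128 130 130 129
 129 129 127 129 130 130 131 125 123 108 112 126 130 120 102  97  95  99
 100 100] [ 95  93  95  99 102 104 101 100 104  87  60  33  14  28  42  25  27  20
  18  29  16  24  53  83  90 107 104 107 104 102  97  94 100 101]
```

```bash
python3 - <<'E'
from h import *
T=dict(np.load("pics/top0.npz"));S=dict(np.load("pics/scene0.npz"))
P={}
for n,t,s in [("disc",((303,268),16,138,255),((315,245),20,112,255)),("bore",((300,223),9,0,90),((317,295),14,0,65))]:
    a,na=blob(T["pixels"],*t);b,nb=blob(S["pixels"],*s)
    z={"disc":42,"bore":26}[n]
    print(n,a,na,b,nb,tri(ray(T,a),ray(S,b)),onz(T,a,z),onz(S,b,z))
# hand-read points from the crop
c=lambda x,y:(225+x/2.5,150+y/2.5); d=lambda x,y:(230+(x-400)/2.35,215+y/2.5)
for n,a,b in [("pivot",c(160,130),d(631,243)),("pin",c(126,154),d(670,196)),("stud",c(180.5,138),d(609,236)),("bolt",c(103,230),d(700,130)),("bush",c(227,83),d(549,288))]:
    print(n,tri(ray(T,a),ray(S,b)))
cr=[onz(T,c(*q),34)[:2] for q in[(40,133),(232,35),(357,268),(165,373)]]
print(np.array(cr), np.mean(cr,0))
# wrist look
m=np.mean(cr,0)
print(ctrl.inverse_kinematics([470,10,260],[np.pi,0,0.07]))
ctrl.move_ptp([400,15,230],[np.pi,0,0.07])
f=ctrl.grab_frame("wrist");np.savez("pics/w1.npz",**f);cv2.imwrite("pics/w1.png",f["pixels"][:,:,::-1]);print(f["camera_matrix"],f["extrinsics"].round(3),ctrl.get_state()["time_s"])
E
```

```text
disc [302.39215686 267.22591645] 406 [314.4423603  244.67682689] 437 (array([489.38528915,  22.530127  ,  40.77812504]), np.float64(0.7670851050084396)) [489.190191   23.2564785  42.       ] [490.27498759  21.81198553  42.        ]
bore [299.51801802 222.9481982 ] 86 [316.01507538 294.97654941] 113 (array([594.63960283,  29.29198313,  23.78854668]), np.float64(0.5310894589612575)) [594.17412638  29.74152453  26.        ] [595.90851473  28.82864469  26.        ]
pivot (array([640.43478168,  53.32842228,  42.01013592]), np.float64(0.23091799399414362))
pin (array([613.04985537,  82.90753743,  66.36258732]), np.float64(0.4938899308280105))
stud (array([633.42992375,  35.11730046,  38.54197206]), np.float64(0.7250784004688959))
bolt (array([546.22418379, 106.06104803,  51.98263666]), np.float64(1.717267715177446))
bush (array([682.48404101,  -8.9730692 ,  48.5377709 ]), np.float64(0.12002671762758958))
[[ 640.72083298  164.80661502]
 [ 732.54184732  -14.18144246]
 [ 511.37814971 -125.98164604]
 [ 417.76302133   49.71340662]] [575.60096283  18.58923329]
[ 0.55263772  0.18883335 -0.71041902  1.64417372  0.12564896  1.35520139
 -1.67673831]
[[371.64829954   0.         315.48685492]
 [  0.         371.64829954 244.83141895]
 [  0.           0.           1.        ]] [[ 6.80000e-02 -9.53000e-01 -2.94000e-01  4.75872e+02]
 [-9.98000e-01 -6.50000e-02 -2.00000e-02  2.07000e+01]
 [-0.00000e+00  2.95000e-01 -9.56000e-01  3.73250e+02]
 [ 0.00000e+00  0.00000e+00  0.00000e+00  1.00000e+00]] 2.25
```

View pics/w1.png

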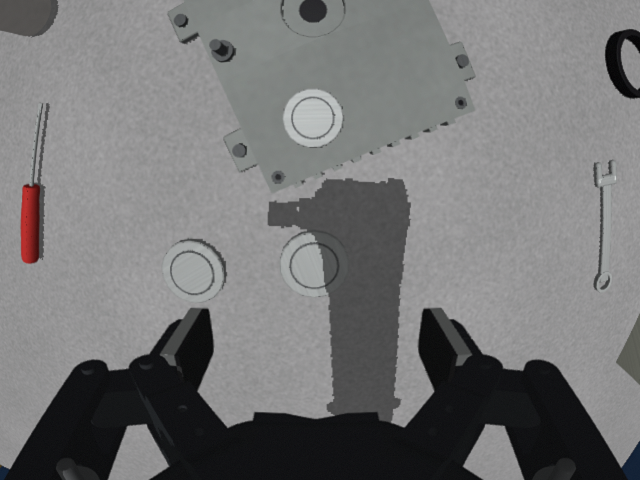

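Wrist view: cover at (313,118), bore at (313,10), bolt at (221,48), and the two larger discs at (195,270) and (313,264). All consistent. I get positions from this view, then lower the half-open fingers behind the disc, feeling for the face.

```bash
python3 - <<'E'
from h import *
W=dict(np.load("pics/w1.npz"))
a,n=blob(W["pixels"],(313,118),36,165,255);b,m=blob(W["pixels"],(313,20),20,0,75)
D=onz(W,a,42,True);B=onz(W,b,26,True);print(a,n,b,m,D,B)
yaw=0.066
d=np.array([np.cos(yaw),np.sin(yaw)])
p=np.array([489.6,22.5])-47*d; o=[np.pi,0,yaw]
ctrl.command_gripper(36)
ctrl.move_ptp([*p,75],o)
ctrl.line_to([*p,42],o,100); ctrl.wait(.2)
f0=ctrl.get_state()["force"];z=42
while z>24:
    z-=1; ctrl.line_to([*p,z],o,25); s=ctrl.get_state(); df=s["force"]-f0
    print(z,s["eef_pos"].round(1),df.round(1),round(s["time_s"],2))
    if abs(df[2])>3: break
ctrl.line_to([*p,z+3],o,25)
f=ctrl.grab_frame("wrist");cv2.imwrite("pics/w2.png",f["pixels"][:,:,::-1]);np.savez("pics/w2.npz",**f)
s=ctrl.get_state();print(s["eef_pos"],s["force"]-f0,s["gripper_width"],s["time_s"])
E
```

```text
[312.2706974  117.43207192] 1189 [312.65581232  10.17997199] 504 [490.07688419  24.57952546  42.        ] [595.18040523  31.59838379  26.        ]
41 [442.7  19.4  41.1] [ 0.1 -0.8  0.4] 4.4
40 [442.6  19.4  39.9] [1.2 0.7 0.1] 4.65
39 [442.6  19.4  38.9] [ 0.9 -0.7 -0.2] 4.9
38 [442.7  19.4  37.9] [ 0.3 -0.5  0.6] 5.15
37 [442.6  19.4  36.9] [-0.7  0.1 -0. ] 5.4
36 [442.6  19.4  35.9] [-0.  -0.5  0. ] 5.65
35 [442.7  19.4  34.9] [ 0.7  1.  -0.1] 5.9
34 [442.6  19.4  33.9] [-0.8 -0.2  0.6] 6.15
33 [442.9  19.4  33.1] [ 0.1 -0.3  1.5] 6.4
32 [442.9  19.5  33. ] [-2.3 -0.6 10.2] 6.65
[442.60488728  19.33600107  34.860134  ] [-0.14473012  0.48195488 -0.23096347] 35.998089414776715 6.9667
```

View pics/w2.png

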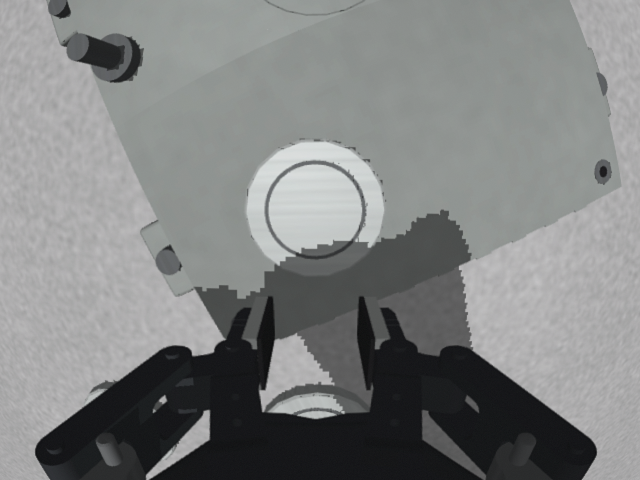

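The wrist view shows the disc at (315,207), centred between the fingertips (midpoint about 316). The tips touch the face at TCP z≈33. I push most of the way, then look again.

```bash
python3 - <<'E'
from h import *
yaw=0.066;d=np.array([np.cos(yaw),np.sin(yaw)]);p=np.array([489.6,22.5])-47*d;o=[np.pi,0,yaw]
ctrl.line_to([*p,35.6],o,25)
ctrl.line_to([*(p+90*d),35.6],o,40); ctrl.wait(.1)
s=ctrl.get_state();print(s["eef_pos"],s["force"],s["time_s"])
for n in("wrist","top"):
    f=ctrl.grab_frame(n);cv2.imwrite(f"pics/{n}3.png",f["pixels"][:,:,::-1]);np.savez(f"pics/{n}3.npz",**f)
E
```

```text
[532.42749213  25.32745511  35.60406249] [-0.63992492  0.38688126 -0.09660359] 9.7167
```

View pics/wrist3.png

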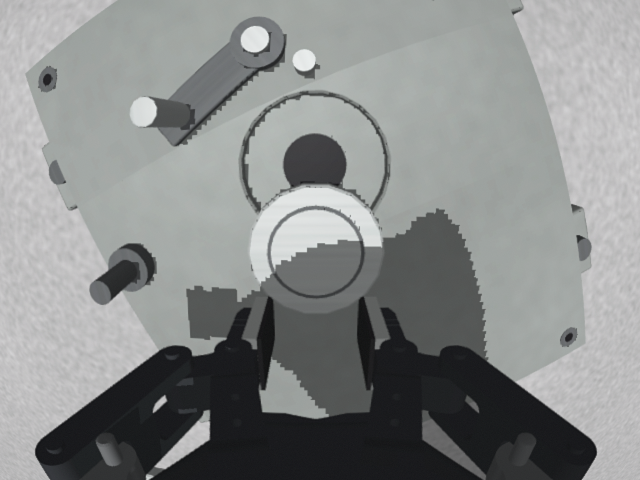

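The wrist view shows the disc at (316,250), cradled in line with the recess rim (centre about (315,160)) and the bore at (315,164). The keeper pin is at (144,111). Lateral alignment is good, so I compute the remaining distance and push on.

```bash
python3 - <<'E'
from h import *
W=dict(np.load("pics/wrist3.npz"))
yaw=0.066;d=np.array([np.cos(yaw),np.sin(yaw)]);n=np.array([-d[1],d[0]])
# rims: disc left/right/front/back px at top edge, recess rim likewise
D=np.array([onz(W,q,42,True)[:2] for q in[(249,249),(383,249),(316,184),(316,314)]])
R=np.array([onz(W,q,34,True)[:2] for q in[(240,165),(390,165),(315,91)]])
b=onz(W,(315,164),26,True)[:2]
Dc=(D[2]+D[3])/2; t=np.array([532.43,25.33])
print(D,R,b,Dc); rem=(b-Dc)@d; print("rem",rem,"lat",(b-Dc)@n,"disc ahead of tcp",(Dc-t)@d,(Dc-t)@n, "lat mid",(R[:2].mean(0)-D[:2].mean(0))@n,"rem by rim",(R[2]-29*d-Dc)@d)
o=[np.pi,0,yaw]
for e in(rem-6,rem-2,rem,rem+1.5):
    ctrl.line_to([*(t+e*d),35.6],o,25);ctrl.wait(.1);s=ctrl.get_state();print(e,s["eef_pos"].round(1),s["force"].round(1),s["time_s"])
f=ctrl.grab_frame("wrist");cv2.imwrite("pics/w4.png",f["pixels"][:,:,::-1]);np.savez("pics/w4.npz",**f)
E
```

```text
[[562.49068358  54.96127628]
 [565.97853319   2.68380443]
 [589.4389702   30.51499152]
 [536.03818255  26.93509175]] [[594.2758289   60.79157635]
 [598.18742621   1.92785108]
 [624.68615412  33.24211868]] [595.54062907  31.31718214] [562.73857638  28.72504164]
rem 32.90159285383711 lat 0.4231327938355429 disc ahead of tcp 30.46649836121081 1.3887358281619844 lat mid 0.4213789713669193 rem by rim 33.11061557854847
26.90159285383711 [559.4  27.1  35.7] [-0.5  0.2 -0.2] 11.1417
30.90159285383711 [563.4  27.4  35.6] [-1.  -0.2  0.5] 11.55
32.90159285383711 [565.3  27.5  35.6] [-0.4 -0.1  0.2] 11.9
34.40159285383711 [566.7  27.6  35.6] [-0.8  0.3 -0.3] 12.25
```

View pics/w4.png

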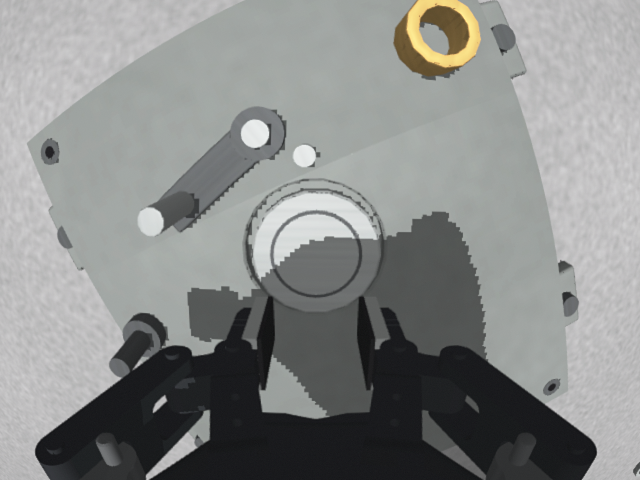

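The disc looks to have dropped in: it appears smaller and concentric at (316,253), with the rim crescent visible ahead of it. I back off, raise, and verify from above before the keeper.

```bash
python3 - <<'E'
from h import *
yaw=0.066;d=np.array([np.cos(yaw),np.sin(yaw)]);t=np.array([566.7,27.6]);o=[np.pi,0,yaw]
ctrl.line_to([*(t-15*d),37],o,80)
ctrl.line_to([*(t-15*d),110],o,150)
ctrl.command_gripper(0)
f=ctrl.grab_frame("wrist");np.savez("pics/w5.npz",**f)
cv2.imwrite("pics/w5.png",f["pixels"][:,:,::-1])
s=ctrl.get_state();print(s["eef_pos"],s["joints"].round(2),s["time_s"])
piv=np.array([641.1,54.4])
for base in(0.48,0.48+np.pi,0.48-np.pi):
    out=[]
    for q in np.linspace(.27,1.6,5):
        a=.48+np.pi/2+q; pin=piv+40*np.array([np.cos(a),np.sin(a)]);tg=np.array([-np.sin(a),np.cos(a)])
        j=ctrl.inverse_kinematics([*(pin-16*tg),54],[np.pi,0,base+q]); out.append(None if j is None else j.round(2).tolist())
    print(base,out)
E
```

```text
[551.59071757  26.62361407 109.71854335] [ 0.43  0.51 -0.71  1.66  0.36  1.11 -1.88] 13.7583
0.48 [[0.31, 0.76, -0.8, 1.47, 0.58, 1.15, -1.41], [0.37, 0.77, -0.87, 1.51, 0.62, 1.15, -1.11], [0.43, 0.78, -0.94, 1.54, 0.67, 1.16, -0.8], [0.49, 0.81, -1.01, 1.56, 0.72, 1.18, -0.49], [0.55, 0.84, -1.08, 1.57, 0.78, 1.21, -0.17]]
3.621592653589793 [[0.44, 0.89, -1.08, 1.47, 0.81, 1.27, 1.59], [0.46, 0.87, -1.08, 1.51, 0.79, 1.24, 1.92], [-0.74, 0.75, 0.94, 1.6, -0.65, 1.13, -2.95], [-0.4, 0.59, 0.38, 1.6, -0.25, 1.0, -2.9], [0.17, 0.6, -0.41, 1.58, 0.27, 1.01, -2.95]]
-2.661592653589793 [[0.44, 0.89, -1.08, 1.47, 0.81, 1.27, 1.59], [0.46, 0.87, -1.08, 1.51, 0.79, 1.24, 1.92], [-0.74, 0.75, 0.94, 1.6, -0.65, 1.13, -2.95], [-0.4, 0.59, 0.38, 1.6, -0.25, 1.0, -2.9], [0.17, 0.6, -0.41, 1.58, 0.27, 1.01, -2.95]]
```

View pics/w5.png

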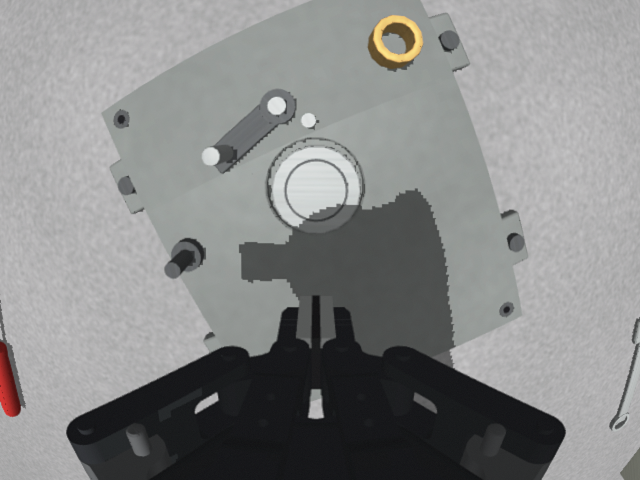

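The disc is seated: its top at (316,190) is 90 px across inside the 97 px rim, a ratio of 0.93 = 54/58, with a gap all round. The keeper pivot is at (277,105) and the pin top at (211,156). Now I push the keeper along its arc with shut fingers.

```bash
python3 - <<'E'
from h import *
W=dict(np.load("pics/w5.npz"))
pw=onz(W,(277,105),42,True);kw=onz(W,(211,156),72,True);dd=kw-pw
q0=np.arctan2(dd[1],dd[0])-.48-np.pi/2; print(pw,kw,np.hypot(*dd[:2]),q0)
piv=np.array([641.1,54.4])
def pose(q,off):
    a=.48+np.pi/2+q;tg=np.array([-np.sin(a),np.cos(a)])
    return piv+40*np.array([np.cos(a),np.sin(a)])-off*tg,[np.pi,0,.48+q]
q0=np.clip(q0,0,.5)
p,o=pose(q0,26);ctrl.move_ptp([*p,110],o);ctrl.line_to([*p,54],o,100);ctrl.wait(.1)
f0=ctrl.get_state()["force"]
q=q0
p,o=pose(q,16);ctrl.line_to([*p,54],o,40)
while q<1.66:
    q+=.12 if q<1.35 else .03
    p,o=pose(q,16);ctrl.line_to([*p,54],o,40);s=ctrl.get_state();df=s["force"]-f0
    print(round(q,2),df.round(1),round(s["time_s"],1))
    if np.hypot(*df[:2])>9: break
p,o=pose(q-.05,26);ctrl.line_to([*p,54],o,80);ctrl.line_to([*p,140],o,150)
p,o=[530,24],[np.pi,0,.48];ctrl.move_ptp([*p,170],o)
f=ctrl.grab_frame("wrist");np.savez("pics/w6.npz",**f);cv2.imwrite("pics/w6.png",f["pixels"][:,:,::-1]);print(ctrl.get_state()["time_s"])
E
```

```text
[642.14640413  55.79371988  42.        ] [613.93789317  84.26354114  72.        ] 40.078058999331546 0.30078778684831464
0.42 [ 1.2 -1.  -0.5] 15.8
0.54 [ 1.4 -0.3  0.1] 16.1
0.66 [ 0.8 -0.2 -0.1] 16.4
0.78 [ 0.4 -0.7 -1.5] 16.6
0.9 [ 0.5 -1.2 -0.9] 16.9
1.02 [-0.2  0.  -1.3] 17.2
1.14 [ 0.1 -0.4 -0. ] 17.5
1.26 [ 0.2 -0.7 -0.5] 17.7
1.38 [ 0.7 -0.5 -1.3] 18.0
1.41 [ 0.8  0.5 -1.4] 18.3
1.44 [ 0.8 -0.1 -1.4] 18.5
1.47 [-0.2  1.1 -0.7] 18.8
1.5 [ 1.1  0.5 -0.7] 19.0
1.53 [-0.5  1.   0. ] 19.3
1.56 [ 0.4  0.6 -0.8] 19.5
1.59 [-1.   0.2 -0.2] 19.8
1.62 [-1.2  4.5 -0.5] 20.0
1.65 [-1.8  3.9 -0.3] 20.3
1.68 [-2.3  5.  -0.2] 20.5
22.8417
```

View pics/w6.png

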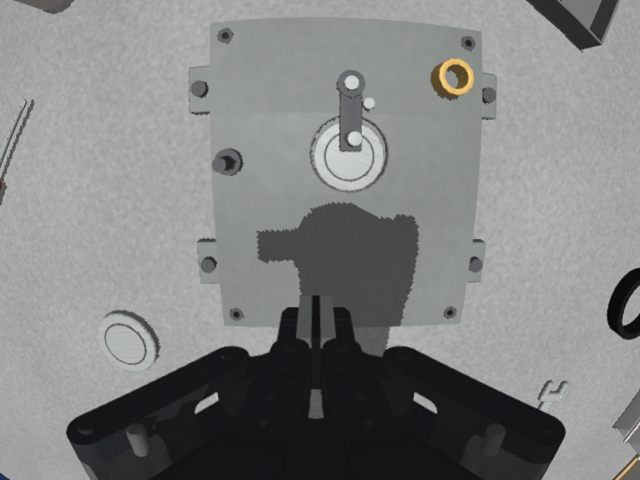

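The wrist view shows the keeper along -x across the disc: pivot (351,82), pin (355,138), bar end (350,150). The force rose to 5 N at the stop, and the disc is seated at (348,156). One numeric check, then I hand in.

```bash
python3 - <<'E'
from h import *
W=dict(np.load("pics/w6.npz"))
p=onz(W,(351,82),42,True);k=onz(W,(355,138),72,True);d=k-p;q=np.arctan2(d[1],d[0])-.48-np.pi/2
q%=2*np.pi
c=onz(W,(349.5,156),34,True)
print("q",q,np.hypot(*d[:2]),"disc",c)
if 1.47<q<1.75: print(ctrl.job_done())
E
```

```text
q 1.5722222698973312 40.716512809958964 disc [593.82197356  30.4281609   34.        ]
the job is handed in; nothing more can be done
None
```

The cover disc lies flat in its recess and the keeper is at its stop across it, measured at about 1.57 rad; the job is handed in, though the interface returned no verdict.

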